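# Release a tin from the counter dispenser

## Robot

A 7-joint arm with a two-finger parallel gripper is mounted at the origin on the work surface. World frame = base frame: x ahead of the robot, y to its left, z up, the work surface at z = 0. Lengths are in m, angles in rad, forces in N, time in s.
With the tool pointing down it reaches from about 0.35 to 0.9 m from the base axis. Payload 19.9 kg.
Tool frame: the origin (TCP) lies between the finger pads; the fingertips stand 19 mm ahead of it and the grasp point (between the pads) is the TCP; z points along the fingers, y is the direction in which the jaws open and shut (so a half turn about z gives the same grasp; the last joint's range is limited). The gripper opens to 94 mm and grips with 3 to 60 N. Pads are 16 mm wide; open, the fingers measure 119 mm over their backs; the gripper's body (75 mm by 177 mm) begins 78 mm behind the grasp point.
Start: joints at [-0.042, 0.417, -0.01, 1.614, 0.005, 1.111, -0.053], TCP at [0.625, 0, 0.224] pointing down, gripper open.
Joint ranges: [-2.81, 2.81], [-0.39, 2.02], [-1.27, 1.25], [0.06, 2.57], [-1.19, 4.33], [0.19, 2], [-2.82, 2.82]. Speed limits (rad/s): [1.89, 1.89, 2.39, 2.39, 3.01, 3.01, 3.01].

## Interface

Orientations are given as a 3x3 rotation matrix whose columns are the frame's x, y, z axes.
In Python, from rig import robot gives the robot as it stands. Calls block until the motion is done:
- robot.move_ptp(position, orientation): joint-space move of the TCP to a pose.
- robot.move_linear(position, velocity=0.15, frame=None, threshold=None): straight line of the TCP; frame=None keeps the orientation; velocity is the mean speed in m/s. With threshold (N) it stops when the force on the tool has changed by that much, and returns True; else False.
- robot.goto_joints(angles): joint-space move.
- robot.gripper_to(opening): finger opening in m; the grip force is fixed at half the most; returns when the fingers have stopped.
- robot.pause(seconds).
- robot.ik(position, orientation): joint angles nearest the present ones, or None.
- robot.get_state(): the state.
- robot.grab_frame(name): name is "scene" or "side" or "wrist"; returns the picture (420x560x3 uint8, red, green, blue); there is no depth.
- robot.camera_info(name): a dict with "fx", "fy", "cx", "cy" (pixels), "rvec" (rotation vector, rad) and "tvec" (3), from world to camera coordinates, as OpenCV has them. Camera axes: x right, y down, z forward; pixel columns grow to the right and rows downward; lengths in m; the calibration is good to about 2 mm. A picture is of the moment at which its call begins: read the wrist's pose just before it. camera_info takes no time and is no camera call; for the wrist camera it gives the pose at the moment of the call.
A pose or a line that the arm cannot do raises robot.PlanningError and nothing moves.
- robot.sign_off(): hands the job in, once; it reports no verdict.
The state is a dict: "time": time; "qpos": joint angles; "joint_vel": joint speeds; "effort": joint torques, N m; "ee_pos": TCP position; "tool_rot": TCP orientation; "force": force on the tool from outside, world axes, zero at the start; "moment": the same for the moment, N m; "opening": finger opening in m.
Only numpy, scipy, OpenCV 4.12 (cv2) and the standard library are available. Lean on these libraries where they do the work, as an engineer would, in place of code of your own. Each camera call takes 0.05 s, during which the arm holds its last target.

## Task

Two tin dispensers stand on the shop counter, a wide one holding a long tin and a narrow one holding a short tin. With the fingertips, press down the paddle of the wide dispenser's rocker so that its gate lifts and the long tin rolls down into the tray, then let the paddle come up so that the gate is shut again. Do not touch or pick up either tin, and leave the other dispenser and the things round about as they are.

Things in the scene. Friction and masses are not known exactly. Their poses are not given: they have to be found in the camera images.
- wide: Fixed plywood chute for tins, the wide one: 116 mm wide inside. Origin: underside centre, on the counter; x points up the slope to the paddle end. Floor is 50 mm high at x=0 and rises 0.14 per unit of x. Open tray at the low end, its lip at x=-151 mm; the shut gate stands at x=-32, back wall at x=105. The rocker beam runs over the middle; pivot at x=80, z=120, between uprights 132 mm high, 152 mm over all.
- narrow: Fixed plywood chute for tins, the narrow one: 70 mm wide inside. Origin: underside centre, on the counter; x points up the slope to the paddle end. Floor is 50 mm high at x=0 and rises 0.14 per unit of x. Open tray at the low end, its lip at x=-151 mm; the shut gate stands at x=-32, back wall at x=105. The rocker beam runs over the middle; pivot at x=80, z=120, between uprights 132 mm high, 106 mm over all.
- wide_paddle (a point): Centre of the top face of the rubber paddle (40 mm along the beam, 44 mm across, 10 mm thick) on the wide chute's rocker, 126 mm above the counter at rest, 120 mm from the pivot; it sinks about 57 mm in a full press, with nothing under it.
- narrow_paddle (a point): Centre of the top face of the rubber paddle (40 mm along the beam, 44 mm across, 10 mm thick) on the narrow chute's rocker, 126 mm above the counter at rest, 120 mm from the pivot; it sinks about 57 mm in a full press, with nothing under it.
- wide_rocker (a joint): Rocker of the wide chute, an aluminium seesaw beam with a rubber paddle at the back end and a gate plate hanging from the front end. 0: at rest, gate shut; grows (rad) as the paddle goes down, end stop 0.5. The tin gets under the gate from about 0.35. A spring brings it back: 1 to 2 N on the paddle starts it, about 6 N takes it to the end stop.
- narrow_rocker (a joint): Rocker of the narrow chute, built the same. 0: at rest, gate shut; grows (rad) as the paddle goes down, end stop 0.5. The tin gets under the gate from about 0.35. A spring brings it back: 1 to 2 N on the paddle starts it, about 6 N takes it to the end stop.
- long_tin: The long tin, 52 mm across, 106 mm long, lying on its side across the wide chute behind the gate, about 180 g. Origin at its centre; y along its axis. It rolls freely.
- short_tin: The short tin, 52 mm across, 60 mm long, lying on its side across the narrow chute behind the gate, about 100 g. Origin at its centre; y along its axis. It rolls freely.
- flat_tin: Bystander: small flat tin, 70 mm across, 34 mm high, standing between the chutes. Origin at the centre of its underside.
- jar: Bystander: closed jar, 64 mm across, 90 mm high. Origin at the centre of its underside.
- sauce: Bystander: amber sauce bottle, 56 mm across, 190 mm high. Origin at the centre of its underside.
- oil: Bystander: green oil bottle, 60 mm across, 200 mm high. Origin at the centre of its underside.
- tea_box: Bystander: carton 60 x 110 x 75 mm. Origin at the centre of its underside.
- mug: Bystander: mug, 76 mm across, 85 mm high. Origin at the centre of its underside.
- biscuits: Bystander: roll of biscuits lying down, 56 mm across, 150 mm long. Origin at the centre of its underside.
Mind the look-alikes: they are no part of the job. What is shaped like the long_tin but purple is not meant. Leave any orange look-alike of the short_tin alone.

How it is judged:
By the outcome, as a careful person would: the job done as asked, in the order asked, and still so for the second after the job is handed in, with the robot touching nothing.
It also fails if it takes over 32 s, if anything falls off the work surface, if the arm or the gripper's body presses on something with over 40 N, if the wrist force passes 120 N, or if a joint passes its speed limit or range.

## Working session

There is one attempt and no reset: what is moved stays moved. The work goes in short steps, each a Python script; the robot and the scene stay as the last script left them, time stands still between calls to the robot, and variables do not carry over. Pictures are saved under pics/ and viewed, and the job is handed in when it is done.

```bash
mkdir -p pics; ls; python3 - <<'E'
from rig import robot
import cv2
for n in ["scene","side","wrist"]:
    im=robot.grab_frame(n); cv2.imwrite(f"pics/{n}0.png",im[:,:,::-1])
    print(n,robot.camera_info(n))
print(robot.get_state())
E
```

```text
pics
scene {'fx': 451.53470019432643, 'fy': 451.53470019432643, 'cx': 277.11147025324124, 'cy': 211.11643607566532, 'rvec': array([ 1.0345194 ,  2.3221944 , -1.13127168]), 'tvec': array([ 0.3756345 , -0.19323061,  1.48663689])}
side {'fx': 468.2955950265183, 'fy': 468.2955950265183, 'cx': 279.4586093155163, 'cy': 212.81125327374193, 'rvec': array([ 0.13669126, -2.94243648,  1.02637997]), 'tvec': array([0.54983614, 0.09232859, 1.50185586])}
wrist {'fx': 342.56157963517836, 'fy': 342.56157963517836, 'cx': 279.060311515864, 'cy': 212.00890873888974, 'rvec': array([-2.85751301e+00, -6.75559004e-04,  1.54205407e-03]), 'tvec': array([-0.62358089, -0.02980204,  0.39314666])}
{'time': 0.15, 'qpos': array([-0.04147161,  0.41782601, -0.01032503,  1.61398984,  0.00472424,
        1.11069437, -0.05301453]), 'joint_vel': array([-0.00084537, -0.00182556, -0.00075729, -0.00032469,  0.00067831,
        0.00102448,  0.00032438]), 'effort': array([ 7.99236568e-04, -8.51532197e+01,  6.39362633e-01, -4.26137459e+01,
       -4.88919730e-02,  1.71691604e-02,  1.51774425e-04]), 'ee_pos': array([ 6.24750796e-01, -1.77058664e-05,  2.23995019e-01]), 'tool_rot': array([[ 4.49341167e-06,  9.99999604e-01, -8.89991570e-04],
       [ 9.99999996e-01, -4.57243233e-06, -8.87860881e-05],
       [-8.87901223e-05, -8.89991167e-04, -9.99999600e-01]]), 'force': array([ 0.46218838, -0.33247328, -0.76135598]), 'moment': array([ 0.01699525, -0.03658602, -0.00094063]), 'opening': 0.0938581576533061}
```

View pics/scene0.png

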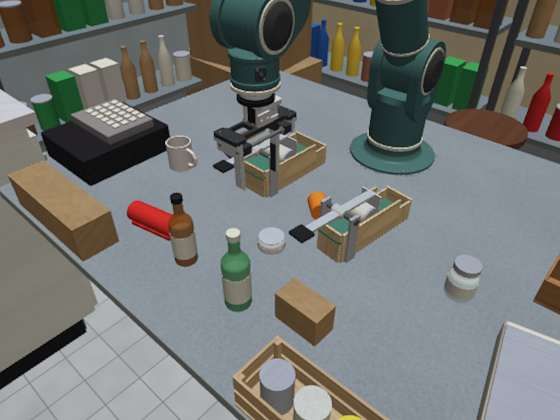

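View pics/side0.png

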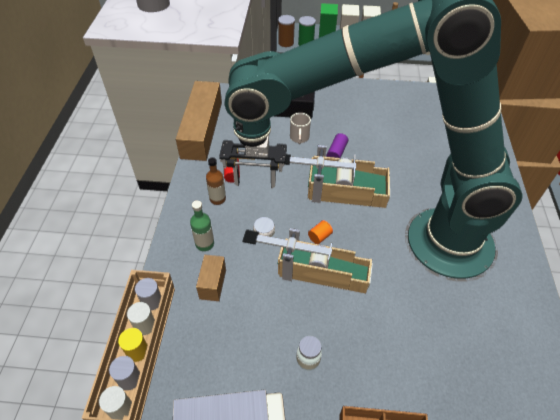

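View pics/wrist0.png

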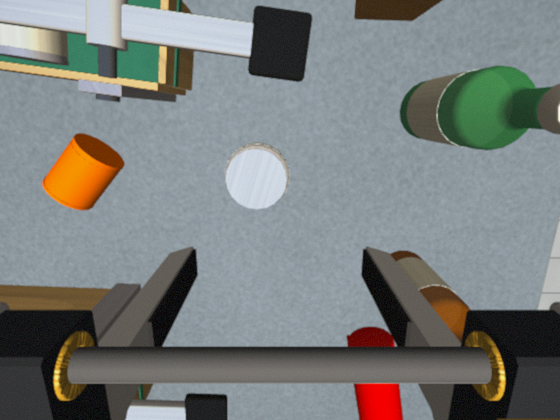

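```bash
cat > h.py <<'E'
import numpy as np, cv2
from rig import robot
def ray(n,uv,ci=None):
    c=ci or robot.camera_info(n); R,_=cv2.Rodrigues(c["rvec"])
    d=R.T@np.array([(uv[0]-c["cx"])/c["fx"],(uv[1]-c["cy"])/c["fy"],1]); o=-R.T@c["tvec"]; return o,d
def onz(n,uv,z,ci=None):
    o,d=ray(n,uv,ci); return o+d*(z-o[2])/d[2]
def proj(n,P,ci=None):
    c=ci or robot.camera_info(n); K=np.array([[c["fx"],0,c["cx"]],[0,c["fy"],c["cy"]],[0,0,1]])
    return cv2.projectPoints(np.array(P,float).reshape(-1,3),c["rvec"],c["tvec"],K,None)[0][:,0]
E
python3 - <<'E'
import cv2
from h import *
a=cv2.imread("pics/scene0.png")[100:270,200:430]; cv2.imwrite("pics/c1.png",cv2.resize(a,None,fx=3.4,fy=3.4,interpolation=2))
a=cv2.imread("pics/side0.png")[120:300,215:405]; cv2.imwrite("pics/c2.png",cv2.resize(a,None,fx=3.3,fy=3.3,interpolation=2))
print(onz("scene",(302,234),.126),onz("scene",(223,166),.126), onz("wrist",(281,44),.126), onz("wrist",(207,407),.126))
E
```

```text
[0.62794832 0.13139482 0.126     ] [ 0.55644    -0.19609912  0.126     ] [0.62501998 0.12674846 0.126     ] [ 0.5556795  -0.18587441  0.126     ]
```

View pics/c1.png

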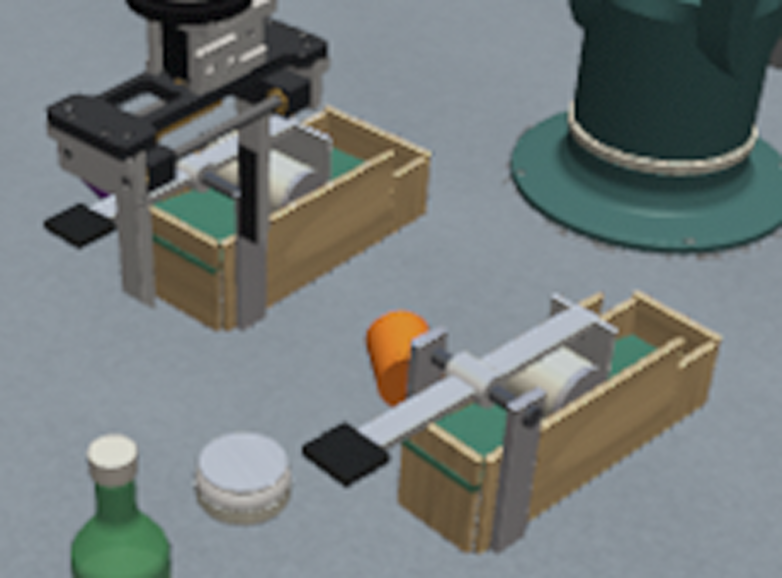

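View pics/c2.png

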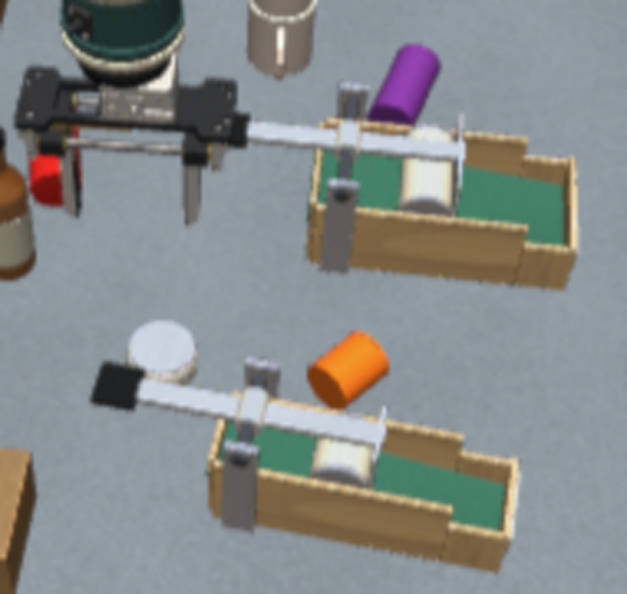

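```bash
python3 - <<'E'
from h import *
f=lambda c:(215+c[0]/3.3,120+c[1]/3.3)
for n,a,b in (("upper",(352,88),(343,186)),("lower",(262,364),(240,452))):
    A,B=onz("side",f(a),.132),onz("side",f(b),.132); print(n,A,B,np.linalg.norm(A-B))
# rocker direction upper: pivot mid & paddle
E
```

```text
upper [ 0.43343601 -0.25746601  0.132     ] [ 0.43745037 -0.12011747  0.132     ] 0.13740719220965494
lower [0.50046565 0.10039762 0.132     ] [0.51248023 0.19403211 0.132     ] 0.0944021567400345
```

```bash
python3 - <<'E'
from h import *
print("sauce top",onz("scene",(176,199),.19),onz("side",(212,161),.19))
print("biscuits",onz("scene",(155,219),.028)," mug top",onz("scene",(180,140),.085),onz("side",(300,120),.085))
print("oil",onz("scene",(233,235),.2))
w=np.array([.555,-.192]); 
s=robot
R0=np.array([[0,1,0],[1,0,0],[0,0,-1.]]); R1=np.array([[1,0,0],[0,-1,0],[0,0,-1.]]); R2=np.array([[-1,0,0],[0,1,0],[0,0,-1.]])
for R in (R0,R1,R2):
    for z in (.28,.16,.085): print(robot.ik([.55,-.192,z],R))
E
```

```text
sauce top [ 0.77841438 -0.09564687  0.19      ] [ 0.77257508 -0.09840254  0.19      ]
biscuits [ 0.74704288 -0.25808741  0.028     ]  mug top [ 0.50173189 -0.4528165   0.085     ] [ 0.51627169 -0.44175022  0.085     ]
oil [0.78540885 0.08831753 0.2       ]
[ 0.23410698  0.29401696  0.06084884  1.65896802 -0.01899018  1.18918341
  0.29942369]
[ 0.24232724  0.41093229  0.05161685  1.78522266 -0.0254117   0.94607874
  0.30451823]
[ 0.24922104  0.5099378   0.04338626  1.83346844 -0.0295514   0.79880568
  0.30771018]
[ 0.00221472  0.30465013  0.35156806  1.66702816 -0.11151311  1.189668
 -1.19035377]
[ 0.01589531  0.42739518  0.34145009  1.79323046 -0.17147872  0.94996581
 -1.1417123 ]
[ 0.03598916  0.52887083  0.31944532  1.84108401 -0.221346    0.80630418
 -1.10210948]
[ 0.44965491  0.30230152 -0.2076704   1.65129574  0.06604043  1.19485955
  1.79766999]
[ 0.46996509  0.42173888 -0.23748106  1.77700889  0.11810583  0.9566724
  1.75514054]
[ 0.47335348  0.52196497 -0.24460099  1.82532707  0.1668081   0.81424015
  1.71600768]
```

```bash
python3 - <<'E'
from h import *
R1=np.array([[1,0,0],[0,-1,0],[0,0,-1.]])
robot.move_ptp([.555,-.192,.28],R1); robot.gripper_to(0.0)
c=robot.camera_info("wrist"); im=robot.grab_frame("wrist"); cv2.imwrite("pics/w1.png",im[:,:,::-1])
Rm,_=cv2.Rodrigues(c["rvec"]); print(-Rm.T@c["tvec"], c)
s=robot.get_state(); print(s["time"],s["ee_pos"],s["opening"],s["force"])
cv2.imwrite("pics/s1.png",robot.grab_frame("side")[:,:,::-1])
E
```

```text
[ 0.63576712 -0.19189572  0.44106456] {'fx': 342.56157963517836, 'fy': 342.56157963517836, 'cx': 279.060311515864, 'cy': 212.00890873888974, 'rvec': array([-2.06931352,  2.06887541,  0.29464958]), 'tvec': array([-0.19236705,  0.4869509 ,  0.60119505])}
2.7083 [ 0.55501535 -0.19200052  0.27999508] 0.00031492769607781995 [1.16173291 0.68832453 0.40220424]
```

View pics/w1.png

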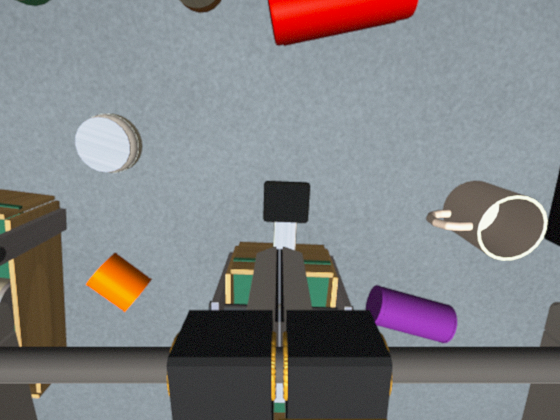

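View pics/s1.png

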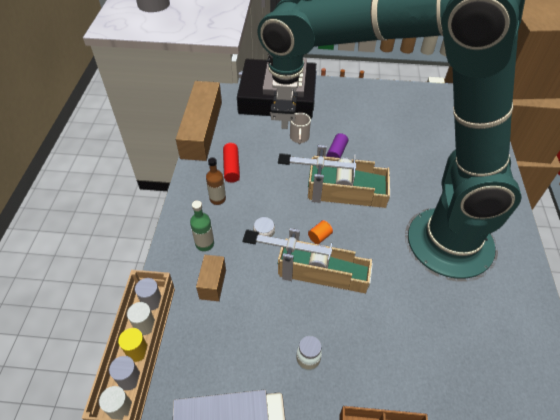

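The wrist view shows the black paddle at (287,201) with nothing under it. The side view has it at (284,160). The upper dispenser measures 137 mm across the uprights and the lower one 94 mm, so the upper one is the wide one and holds the long cream tin. The purple tin at (410,313) and the orange tin at (119,281) are the look-alikes. Next I locate the paddle more precisely and confirm it in an enlarged crop.

```bash
python3 - <<'E'
from h import *
c=robot.camera_info("wrist")
im=cv2.imread("pics/w1.png"); m=(im.max(2)<60).astype(np.uint8); m[240:]=0; m[:165]=0; m[:,:240]=0; m[:,340:]=0
M=cv2.moments(m,True); u=(M["m10"]/M["m00"],M["m01"]/M["m00"]); print("wrist",u,cv2.boundingRect(m),onz("wrist",u,.126,c))
x,y,w,h=cv2.boundingRect(m); A,B=onz("wrist",(x,y),.126,c),onz("wrist",(x+w,y+h),.126,c);print("size",A-B)
im=cv2.imread("pics/s1.png"); m=(im.max(2)<60).astype(np.uint8); q=np.zeros_like(m); q[145:175,270:300]=m[145:175,270:300]
M=cv2.moments(q,True); u=(M["m10"]/M["m00"],M["m01"]/M["m00"]); print("side",u,cv2.boundingRect(q),onz("side",u,.123))
cv2.imwrite("pics/c3.png",cv2.resize(im[140:300,235:405],None,fx=3.5,fy=3.5,interpolation=2))
E
```

```text
wrist (285.9146757679181, 201.13822525597269) (264, 181, 46, 42) [ 0.55469838 -0.19862596  0.126     ]
size [0.04121227 0.04399037 0.        ]
side (283.5257731958763, 158.89690721649484) (278, 154, 12, 10) [ 0.55722008 -0.19610527  0.123     ]
```

View pics/c3.png

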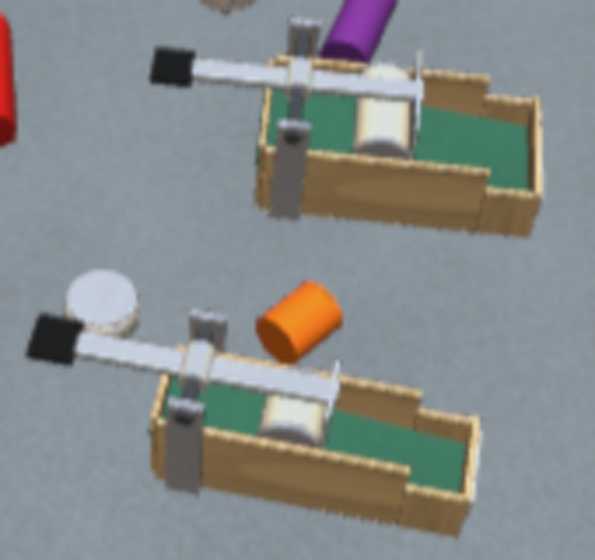

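```bash
python3 - <<'E'
from h import *
robot.move_linear([.555,-.197,.155])
f0=robot.get_state()["force"]
hit=robot.move_linear([.545,-.1965,.096],velocity=.06,threshold=15)
s=robot.get_state(); print(hit,s["time"],s["ee_pos"],s["force"]-f0)
robot.pause(1.0)
s=robot.get_state(); print(s["time"],s["ee_pos"],s["force"]-f0)
cv2.imwrite("pics/s2.png",cv2.resize(robot.grab_frame("side")[120:300,215:405,::-1],None,fx=3.3,fy=3.3,interpolation=2))
cv2.imwrite("pics/p2.png",cv2.resize(robot.grab_frame("scene")[100:270,200:430,::-1],None,fx=3.4,fy=3.4,interpolation=2))
E
```

```text
False 4.8917 [ 0.54427464 -0.19653704  0.09537463] [-1.09665774  1.68440566  6.77934693]
5.8917 [ 0.54423804 -0.19655425  0.09541435] [-1.1987149   2.03857477  6.99099221]
```

View pics/s2.png

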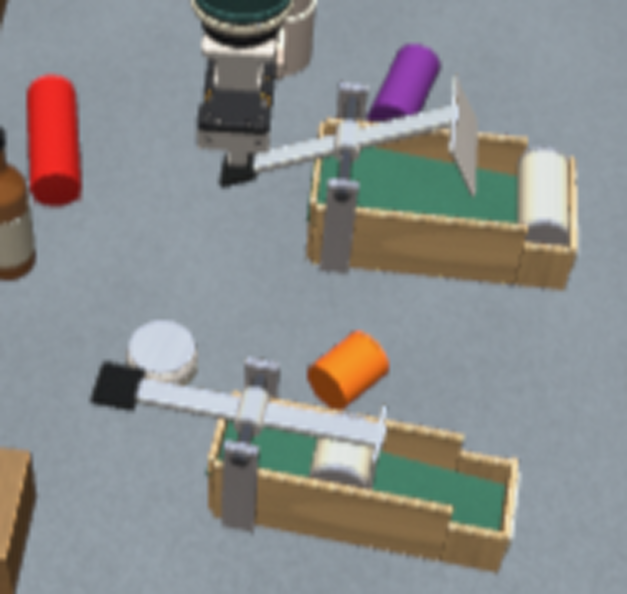

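View pics/p2.png

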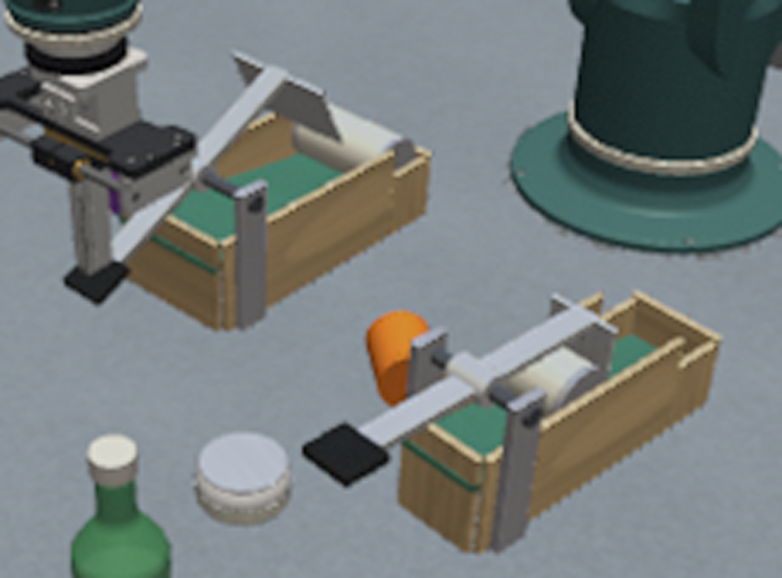

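The gate is up and the long tin lies in the tray against the lip, at crop pixel (545,195). I now let the paddle rise slowly.

```bash
python3 - <<'E'
from h import *
robot.move_linear([.555,-.197,.150],velocity=.05)
robot.move_linear([.556,-.197,.26])
robot.pause(.7)
s=robot.get_state(); print(s["time"],s["ee_pos"],s["force"])
cv2.imwrite("pics/s3.png",cv2.resize(robot.grab_frame("side")[120:300,215:405,::-1],None,fx=3.3,fy=3.3,interpolation=2))
cv2.imwrite("pics/p3.png",cv2.resize(robot.grab_frame("scene")[100:270,150:430,::-1],None,fx=2.8,fy=2.8,interpolation=2))
E
```

```text
8.825 [ 0.55597746 -0.1970104   0.260001  ] [ 0.17702377 -0.0142828   0.90856571]
```

View pics/s3.png

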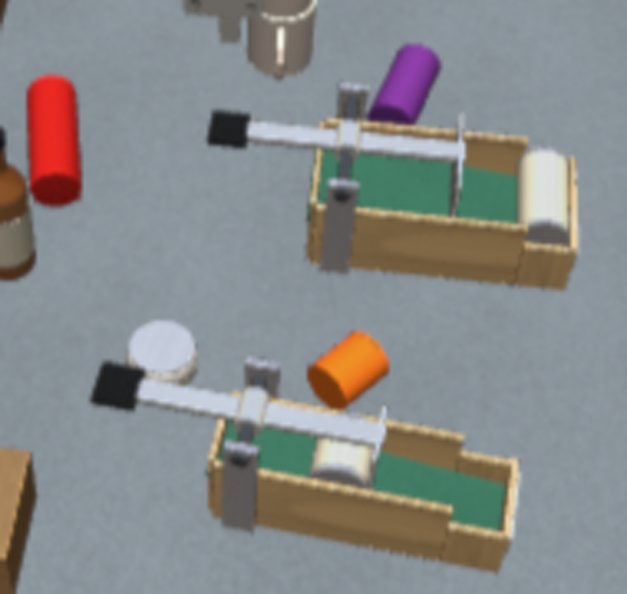

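View pics/p3.png

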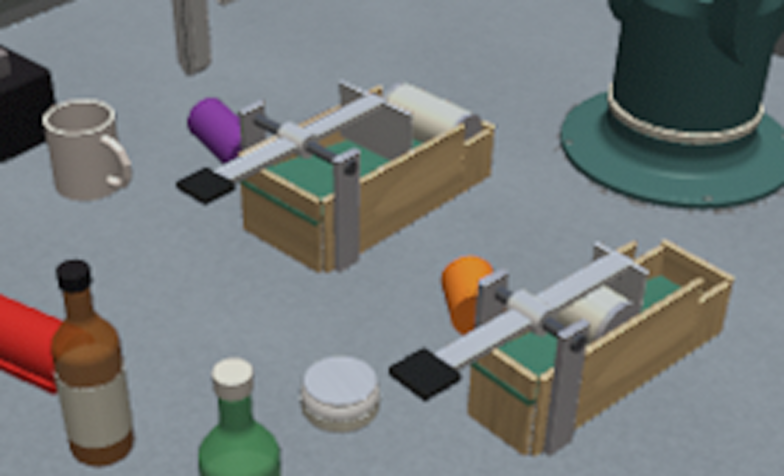

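The gate is shut at side crop pixel (458,180). The paddle is back at rest at (229,129), the long tin is in the tray at (545,195), and everything else is unmoved.

```bash
python3 -c "
from rig import robot
robot.sign_off(); print(robot.get_state()['time'])"
```

```text
the job is handed in; nothing more can be done
the job is handed in; nothing more can be done
```

The long tin is in the tray of the wide dispenser and its gate is shut again. I handed the job in at about 9 s of the 32 s allowed.

- **Which dispenser:** I took the one at y ≈ -0.19 as the wide one. Its uprights measured 137 mm apart against 94 mm on the other. Both are about 12–15 mm under the given overall widths (152 and 106 mm), but I picked the upright points by eye on their tops.
- **Press:** With the fingers closed, I pressed the paddle at about (0.555, -0.197) with 7 N and held it for 1 s. The pictures showed the gate up and the tin against the tray lip. I then let the paddle rise slowly.
- **Last checks:** Both fixed cameras showed the gate shut, the paddle at rest and the long tin in the tray. The narrow dispenser with its tin, the look-alikes and the nearby items in view had not moved. The oil bottle, tea box and jar were partly or wholly outside those last cropped views, but the arm did not go near them. The gripper was clear of everything at z = 0.26, with less than 1 N on the tool.
- **Disagreement:** The paddle's position differed by about 3 mm between the wrist and side views, well within the 40 mm paddle.

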